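# Clamp the tender chassis on the assembly plate with a wing nut

## Robot

A 7-joint arm with a two-finger parallel gripper is mounted at the origin on the work surface. World frame = base frame: x ahead of the robot, y to its left, z up, the work surface at z = 0. Lengths are in m, angles in degrees, forces in N, time in s.
With the tool pointing down it reaches from about 0.425 to 0.875 m from the base axis. Payload 4.7 kg.
Tool frame: the origin (TCP) lies at the very end of the fingers, on their centre line; the grasp point (between the pads) lies 19 mm behind it; z points along the fingers, y is the line along which they close (so a half turn about z gives the same grasp; the last joint's range is limited). The gripper opens to 87 mm and grips with 3 to 60 N. Pads are 19 mm wide; open, the fingers measure 117 mm over their backs; the gripper's body (75 mm by 190 mm) begins 51 mm behind the grasp point.
Start: joints at [-72.473, 18.392, -4.016, 83.108, 1.295, 78.541, -3.26], TCP at [0.187, 0.623, 0.196] pointing down, gripper open.
Joint ranges: [-163.93, 163.93], [-17.29, 119.83], [-79.2, 71.16], [3.27, 140.29], [-89.18, 269.18], [5.43, 117.66], [-154.24, 154.24]. Speed limits (degrees/s): [147.25, 147.25, 180, 180, 180, 180, 180].

## Interface

Orientations are given as [roll, pitch, yaw] about the fixed x, y, z axes, in that order (R = Rz(yaw) Ry(pitch) Rx(roll)).
In Python, from cell import telemetry, cams, env gives the robot as it stands.
- The arm moves only by the tool arm_command, never from a script. Its argument "series" is text: rows parted by semicolons, each of 5 numbers parted by spaces: the shift along the tool's x, y, z in mm, then the turn about the tool's z in rad, then the closure in counts, from 0 (fully open) to 255 (shut). A call has 1 to 20 rows; each row shifts and turns the commanded pose from where the row before left it, along the tool's axes as they then stand; what a row does not reach is not made up. A row lasts 1/12 s, in which the tool goes at most 41.7 mm and 7.16 degrees, less where a joint would pass 70% of its speed; a pose out of reach is approached as far as the arm can. A call is refused whole if a number of a shift passes 41.7 or a number of a turn 0.125, either way. A call with a gripper value outside its range is refused whole. The fingers move at their own pace and stop on an object; "squeeze" is the grip in N (left out, the last holds). Time passes only in rows, so rows that do not move let the fingers close. It gives the time, the measured TCP pose, the force, the opening and the grip force at its end, in the units of the state.
- telemetry.get_obs(): the state, without advancing time (a new reading comes with each control period).
- cams.read_camera(name): name is "scene" or "top" or "wrist"; returns the picture (400x640x3 uint8, blue, green, red); there is no depth.
- cams.calibration(name): a dict with "K" (3x3 intrinsics, pixels), "origin" and "rotation" of the camera in the world; the wrist camera has in their place "hand_eye" (4x4, takes a point from camera to tool coordinates, whose origin is the TCP and whose axes are the flange's). Camera axes: x right, y down, z forward; pixel columns grow to the right and rows downward; lengths in m; the calibration is good to about 2 mm. A picture is of the moment at which its call begins: read the wrist's pose just before it. calibration takes no time and is no camera call.
- env.sign_off(): hands the job in; it is judged then, once.
The state is a dict: "time_s": time; "qpos": joint angles; "joint_velocities": joint speeds; "effort": joint torques, N m; "tool_pos": TCP position; "tool_rot": TCP orientation; "force": force on the tool from outside, world axes, zero at the start; "wrist_torque": the same for the moment, N m; "grip_width": finger opening in m; "grasp_force": force on a finger pad.
Only numpy, scipy, OpenCV 4.12 (cv2) and the standard library are available. Lean on these libraries where they do the work, as an engineer would, in place of code of your own. Each camera call takes 0.05 s, during which the arm holds its last target. There are 200 camera calls.

## Task

Clamp the red tender chassis down: with a fingertip push the steel clamp strap round until its nose lies square over the edge of the chassis, then push the wings of its loose wing nut clockwise, one fingertip stroke after another, until the nut is fully down and will turn no further, and take the hand away. Do not take the nut or the strap between the fingers, and leave the chassis, the pressure gauge and the two piston rods where they lie.

Things in the scene. Friction and masses are not known exactly. Their poses are not given: they have to be found in the camera images.
- jig: Flat aluminium fixture plate, 230 (its x) x 320 (its y) x 12 mm, fixed to the green table. Origin: centre of its underside; z up. On its +x half lies the chassis. A vertical 12 mm stud stands at x = -40, y = 0 mm, its top 100 mm above the table; strap and wing nut turn about it. The -x side of the stud, away from the chassis, is open.
- deck_edge (a point): Point of the chassis deck's clamped edge nearest the stud as laid: 26 mm from the stud axis along the jig's +x, at the deck's top, 58 mm above the table. The black tank on the deck begins 44 mm from the stud axis and is 96 mm high above the table. Fixed to the jig.
- strap (a joint): Swing of the clamp strap about the stud, rad. 0: square over the chassis edge, nose to the jig's +x; positive: nose swung counter-clockwise from above, as found (1.0 to 1.3). It stays where it is left, friction about 0.06 N m; limits -0.35 and 1.55. Loose, the strap rides 1 to 2 mm above the deck; turning the nut down lowers it onto the deck.
- strap_axis (a point): Point on the stud axis level with the strap's top face; turns with the strap: x to the nose, z up. The strap is a dark steel bar 12 mm thick and 30 mm wide, 60 mm behind the axis (heel) and 40 mm before it (nose); the last 24 mm of the nose are 18 mm wide.
- strap_heel (a point): Middle of the upper edge of the strap's heel end, 60 mm behind the stud axis. A jack screw goes through the heel 49 mm behind the axis: 15 mm head 7 mm proud of the strap's top, 10 mm shank reaching down almost to the plate.
- wingnut (a joint): Turn of the wing nut, rad. 0: fully down (a hard stop); positive: unscrewed, counter-clockwise from above; found 5 to 8 rad up. It lowers itself and the strap 1.75 mm a turn, turns against about 0.03 N m of friction and stays where it is left. At 0 the wings point 126 degrees counter-clockwise from the jig's +x, and opposite.
- nut_axis (a point): Point on the nut's axis at mid-height of the wings, 21 mm above the nut's underside, which is 2.5 mm above the strap's top; turns with the nut: x along wing a, z up. Steel; round hub 25 mm wide at the foot, 20 mm at its top, 14 mm high; 64 mm over the two wings, whose tops are 32 mm above the nut's underside.
- wing_a (a point): Centre of one wing, 21 mm from the nut's axis. Each wing is an upright round plate 22 mm across and 5 mm thick, standing radially; its lowest point is 10 mm above the nut's underside.
- wing_b (a point): Centre of the other, like wing, 21 mm from the nut's axis.
- strap_nose (a point): Middle of the upper edge of the strap's nose end, 40 mm before the stud axis.
- chassis: Red enamelled tender chassis with a black well tank on its deck, loose, about 0.9 kg: 110 (x) x 240 (y) mm deck, top 46 mm above its underside; buffers at both ends (280 mm in all); tank 74 x 196 x 38 mm above the deck. Origin: centre of its underside, on the fixture plate; z up. To be left in place.
- gauge: Loose nickel pressure gauge lying face up, 56 mm round, 18 mm high, short stem to its -x. Origin: centre of its underside. To be left alone.
- rod_a: Loose chrome piston rod, 120 mm long (its x), 26 mm high, piston at one end and crosshead block at the other. Origin: under its middle. To be left alone.
- rod_b: The second piston rod, the same as the first. To be left alone.

How it is judged:
By the outcome, as a careful person would: the job done as asked, in the order asked, and still so for the second after the job is handed in, with the robot touching nothing.
It also fails if it takes over 61 s, if anything falls off the work surface, if the arm or the gripper's body presses on something with over 40 N, if the wrist force passes 120 N, or if a joint passes its speed limit or range.

## Working session

There is one attempt and no reset: what is moved stays moved. The work goes in short steps, Python scripts to look and compute and a tool call to move; the robot and the scene stay as the last step left them, time stands still between calls to the robot, and variables do not carry over. Pictures are saved under pics/ and viewed, at most 10 in all, crops included, and the job is handed in when it is done.

Besides the shell and the picture viewer there is one more tool, called after "Call:" as name(argument=value, ...), one argument or row to a line, values as JSON. arm_command: Moves the arm, as the interface text tells. Its arguments: {"type":"object","properties":{"series":{"type":"string"},"squeeze":{"type":"number"}},"required":["series"]}

```bash
mkdir -p pics
python3 - <<'E'
from cell import telemetry, cams, env
import cv2
o=telemetry.get_obs();print({k:o[k] for k in('time_s','tool_pos','tool_rot','force','grip_width')})
a=cams.read_camera('top');b=cams.read_camera('scene')
cv2.imwrite('pics/top.png',a);cv2.imwrite('pics/scene.png',b)
for n in('top','scene','wrist'):print(n,cams.calibration(n))
E
```

```text
{'time_s': 0.0, 'tool_pos': array([0.18688371, 0.62192648, 0.19496056]), 'tool_rot': array([-1.79890656e+02,  7.18202706e-03,  1.63283375e+02]), 'force': array([ 0.30681276, -0.27808361,  0.08385362]), 'grip_width': 0.08722691777212022}
top {'K': array([[450.9575435 ,   0.        , 322.39163405],
       [  0.        , 450.9575435 , 196.31314162],
       [  0.        ,   0.        ,   1.        ]]), 'origin': array([0.47216965, 0.01243871, 1.14277888]), 'rotation': array([-1.75448522e+02,  1.72252165e-01, -9.03134631e+01])}
scene {'K': array([[374.75482413,   0.        , 317.37617256],
       [  0.        , 374.75482413, 196.58204771],
       [  0.        ,   0.        ,   1.        ]]), 'origin': array([0.8284482 , 0.3802653 , 0.68300204]), 'rotation': array([-142.75947614,    0.17656848,  143.72751872])}
wrist {'K': array([[356.05659597,   0.        , 318.43324058],
       [  0.        , 356.05659597, 204.54954699],
       [  0.        ,   0.        ,   1.        ]]), 'hand_eye': array([[ 2.06616875e-04, -9.65664267e-01, -2.59793149e-01,
         7.01335834e-02],
       [ 9.99999745e-01,  3.77303795e-04, -6.07144455e-04,
         7.45388398e-04],
       [ 6.84318646e-04, -2.59792957e-01,  9.65664099e-01,
        -1.89542296e-01],
       [ 0.00000000e+00,  0.00000000e+00,  0.00000000e+00,
         1.00000000e+00]])}
```

View pics/top.png

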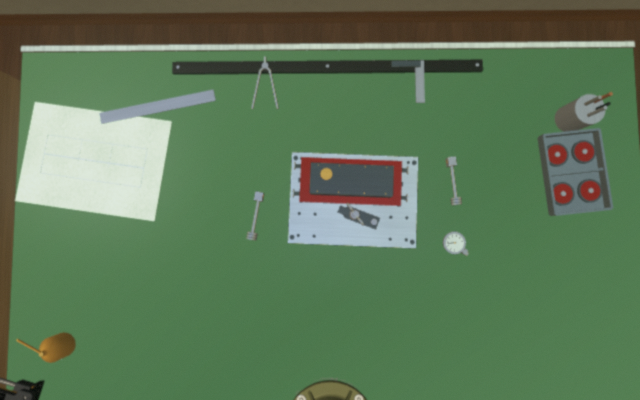

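View pics/scene.png

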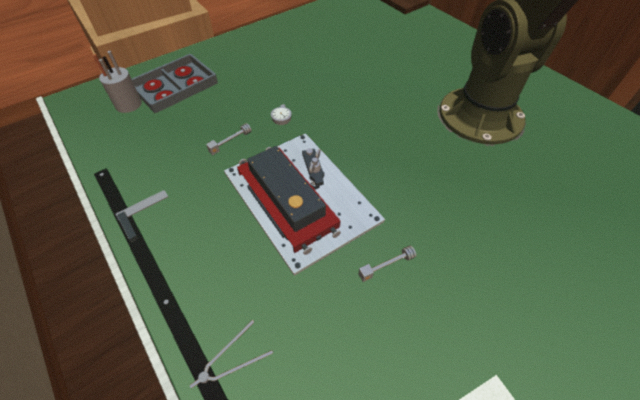

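The top view shows the plate at about (353,200) with its +x up the image. The strap's nose is at about (340,211), its heel at (378,222), and the nut sits between them near (354,215). The scene view agrees with this.

```bash
cat > h.py <<'E'
import numpy as np, cv2
from scipy.spatial.transform import Rotation as R
from cell import telemetry, cams, env
def rot(v): return R.from_euler('xyz',v,degrees=True).as_matrix()
def campose(n):
    c=cams.calibration(n)
    if n=='wrist':
        o=telemetry.get_obs();T=np.eye(4);T[:3,:3]=rot(o['tool_rot']);T[:3,3]=o['tool_pos'];T=T@c['hand_eye'];return c['K'],T[:3,3],T[:3,:3]
    return c['K'],np.array(c['origin']),rot(c['rotation'])
def ray(p,uv,z):
    K,o,r=p;d=r@np.linalg.solve(K,[uv[0],uv[1],1.]);return o+d*(z-o[2])/d[2]
def proj(p,X):
    K,o,r=p;c=K@(r.T@(np.asarray(X)-o));return c[:2]/c[2]
E
python3 - <<'E'
from h import *
im=cv2.imread('pics/top.png');p=campose('top')
m=(cv2.inRange(im,(140,140,140),(255,255,255)));m[:, :270]=0;m[:,440:]=0;m[:140]=0;m[260:]=0
pts=cv2.findNonZero(cv2.morphologyEx(m,cv2.MORPH_OPEN,np.ones((3,3))))
r=cv2.minAreaRect(pts);b=cv2.boxPoints(r);print(b)
w=np.array([ray(p,q,.012) for q in b]);print(w.round(4))
c=w.mean(0)
e=[w[(i+1)%4]-w[i] for i in range(4)];print([np.linalg.norm(x).round(4) for x in e])
L=max(e[:2],key=np.linalg.norm);L=L*np.sign(L[1]);yaw=np.degrees(np.arctan2(L[1],L[0]))-90
print('c',c,'yaw',yaw)
ex=np.array([np.cos(np.radians(yaw)),np.sin(np.radians(yaw)),0]);print('stud',c-.04*ex)
for n,q,z in(('nutpx',(354,215),.095),('nose',(340,211),.072),('heel',(378,222),.072)):print(n,ray(p,q,z))
o=telemetry.get_obs();print(rot(o['tool_rot']).round(3))
E
```

```text
[[287.86105 242.47446]
 [291.48404 151.89938]
 [418.5607  156.98245]
 [414.9377  247.55753]]
[[ 0.4471  0.1022  0.012 ]
 [ 0.6756  0.0931  0.012 ]
 [ 0.6607 -0.2286  0.012 ]
 [ 0.4328 -0.2145  0.012 ]]
[np.float64(0.2287), np.float64(0.3221), np.float64(0.2283), np.float64(0.317)]
c [ 0.55406678 -0.06197475  0.012     ] yaw -2.659318329314928
stud [ 0.51410986 -0.06011886  0.012     ]
nutpx [ 0.51163615 -0.05804412  0.095     ]
nose [ 0.52218865 -0.02644593  0.072     ]
heel [ 0.49559537 -0.11628404  0.072     ]
[[-0.958  0.288 -0.   ]
 [ 0.288  0.958 -0.002]
 [-0.    -0.002 -1.   ]]
```

```bash
cat >> h.py <<'E'
def state():
    o=telemetry.get_obs();print('t',round(o['time_s'],2),'tcp',np.round(o['tool_pos']*1000,1),'yaw',round(o['tool_rot'][2],2),'F',np.round(o['force'],1));return o
def go(frm,to,yaw):  # world mm -> tool mm, pointing down
    return (rot([180,0,yaw]).T@(np.array(to,float)-frm)).round(1)
E
python3 - <<'E'
from h import *
o=state();a=o['tool_pos']*1000
print(go(a,(450,300,200),163.28), go((450,300,200),(575,-62,135),177.3))
E
```

```text
t 0.1 tcp [186.9 622.  195.1] yaw 163.28 F [-0.4 -0.5 -0.2]
[-344.6 -232.7   -4.9] [-141.9 -355.7   65. ]
```

Call:
arm_command(
  series="-31.3 -21.2 0 0 255;-31.3 -21.2 0 0 255;-31.3 -21.2 0 0 255;-31.3 -21.2 0 0 255;-31.3 -21.2 0 0 255;-31.3 -21.2 0 0 255;-31.3 -21.2 0 0 255;-31.3 -21.2 0 0 255;-31.3 -21.2 0 0 255;-31.3 -21.2 0 0 255;-31.3 -21.2 0 0 255;0 0 0 -0.122 255;0 0 0 -0.122 255;-14 -35.5 0 0 255;-14 -35.5 0 0 255;-14 -35.5 0 0 255;-14 -35.5 0 0 255;-14 -35.5 0 0 255;-14 -35.5 0 0 255;-14 -35.5 0 0 255",
)

```text
time_s: 1.77
tool_pos: [0.5357, 0.0454, 0.1959]
tool_rot: [180.0, -0.0, 177.3]
force: [0.9, 0.0, -0.1]
grip_width: -0.0
grasp_force: 0.0
```

Call:
arm_command(
  series="-14 -35.5 20 0 255;-14 -35.5 20 0 255;-14 -35.5 25 0 255;0 0 0 0 255;0 0 0 0 255",
)

```text
time_s: 2.18
tool_pos: [0.5692, -0.0584, 0.1325]
tool_rot: [-179.9, -0.2, 177.0]
force: [-0.1, 0.8, 0.2]
grip_width: 0.0004
grasp_force: 0.0
```

Run:
```python
from h import *
o=state();p=campose('wrist');im=cams.read_camera('wrist');cv2.imwrite('pics/w1.png',im)
np.save('p1.npy',np.array([p[1],*p[2]]))
print(proj(p,(.514,-.06,.095)))
```

```text
t 2.18 tcp [569.2 -58.4 132.5] yaw 176.96 F [-0.1  0.8  0.2]
[310.65815966 133.79762689]
```

View pics/w1.png

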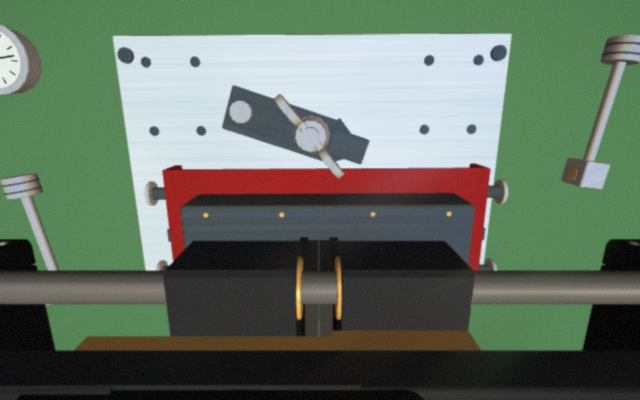

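The wrist view puts the nut hub at (311,134), as predicted from the stud. The wing tips are at (278,97) and (342,176), the strap heel end is at about (228,106), the nose end at about (365,151), and the jack head at (241,112).

Run:
```python
from h import *
K=cams.calibration('wrist')['K'];a=np.load('p1.npy');p=(K,a[0],a[1:])
f=lambda uv,z:ray(p,uv,z)
S=f((311,134),.107);print('stud(top~.1)',f((311,134),.1))
def ang(u,v,z):d=f(v,z)-f(u,z);return np.degrees(np.arctan2(d[1],d[0])).round(1),(np.linalg.norm(d)*1000).round(1),f(u,z).round(4),f(v,z).round(4)
print('strap',ang((228,106),(365,151),.073));print('wing',ang((278,97),(342,176),.098))
print('jack->stud',ang((241,112),(311,134),.079))
im=cv2.imread('pics/w1.png')
```

```text
stud(top~.1) [ 0.51382705 -0.05966323  0.1       ]
strap (np.float64(69.1), np.float64(98.3), array([ 0.494 , -0.1153,  0.073 ]), array([ 0.5291, -0.0235,  0.073 ]))
wing (np.float64(36.2), np.float64(62.4), array([ 0.491 , -0.0783,  0.098 ]), array([ 0.5413, -0.0415,  0.098 ]))
jack->stud (np.float64(69.8), np.float64(48.4), array([ 0.4984, -0.1056,  0.079 ]), array([ 0.5151, -0.0602,  0.079 ]))
```

```bash
cat >> h.py <<'E'
S=np.array([514.,-60.]);JY=-2.7
def J(x,y,z): # jig-aligned coords about stud (mm) -> world
    return np.r_[S+rot([0,0,JY])[:2,:2]@[x,y],z]
def Jinv(w): return np.r_[rot([0,0,JY])[:2,:2].T@(np.array(w[:2])-S),w[2]]
E
python3 - <<'E'
from h import *
o=state();print('jig pos',Jinv(o['tool_pos']*1000).round(1))
P=[]
for f in np.radians(np.arange(72,-1,-6)):
    h=np.array([-np.cos(f),-np.sin(f)]);n=np.array([np.sin(f),-np.cos(f)])
    P.append(55*h+15*n+[9.5,-15])
P=np.array(P);print(P[[0,-1]].round(1));D=np.diff(P,axis=0)*[-1,1];print(D.round(1).tolist())
E
```

```text
t 2.23 tcp [570.  -55.9 133.7] yaw 177.16 F [0.2 0.8 0.7]
jig pos [ 55.8   6.7 133.7]
[[  6.8 -71.9]
 [-45.5 -30. ]]
[[5.9, 0.6], [5.8, 1.2], [5.7, 1.8], [5.5, 2.4], [5.2, 3.0], [4.8, 3.5], [4.5, 4.0], [4.0, 4.4], [3.5, 4.8], [3.0, 5.2], [2.5, 5.4], [1.9, 5.7]]
```

Call:
arm_command(
  series="14.6 -27.6 0 0 255;14.6 -27.6 0 0 255;14.6 -27.6 0 0 255;0 0 24 0 255;0 0 24 0 255;0 0 0 0 255;0 0 0 0 255;0 0 0 0 255",
)

```text
time_s: 2.9
tool_pos: [0.5243, -0.1349, 0.088]
tool_rot: [180.0, 0.1, 177.4]
force: [-0.2, -0.4, -0.5]
grip_width: 0.0006
grasp_force: 0.0
```

Run:
```python
from h import *
o=state();print('jig pos',Jinv(o['tool_pos']*1000).round(1))
p=campose('wrist');im=cams.read_camera('wrist');cv2.imwrite('pics/w2.png',im)
o=state();print('jig pos',Jinv(o['tool_pos']*1000).round(1))
```

```text
t 2.9 tcp [ 524.3 -134.9   88. ] yaw 177.41 F [-0.2 -0.4 -0.5]
jig pos [ 13.8 -74.3  88. ]
t 2.95 tcp [ 524.5 -135.2   88.3] yaw 177.38 F [ 1.2 -0.2  0.8]
jig pos [ 14.1 -74.7  88.3]
```

View pics/w2.png

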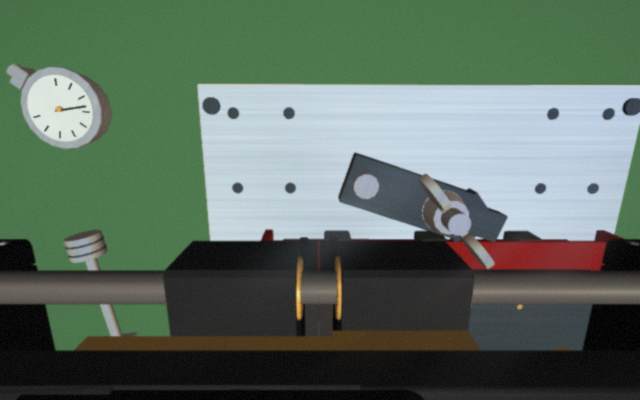

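The heel corner is at (340,203), the jack head at (366,187), and the fingertip at about (318,245). That clears both the strap and the deck, so I'll go down and sweep.

Call:
arm_command(
  series="0 0 12.5 0 255;0 0 12.5 0 255;0 0 0 0 255;3.6 1.4 0 0 255;3.6 1.4 0 0 255;5.9 0.6 0 0 255;5.8 1.2 0 0 255;5.7 1.8 0 0 255;5.5 2.4 0 0 255;5.2 3 0 0 255;4.8 3.5 0 0 255;4.5 4 0 0 255;4 4.4 0 0 255;3.5 4.8 0 0 255;3 5.2 0 0 255;2.5 5.4 0 0 255;0 0 0 0 255;0 0 0 0 255",
)

```text
time_s: 4.45
tool_pos: [0.4674, -0.0939, 0.0616]
tool_rot: [180.0, 0.0, 177.3]
force: [-0.0, -0.1, 0.1]
grip_width: 0.0005
grasp_force: 0.0
```

```bash
cat >> h.py <<'E'
def snap(n):
    p=campose('wrist');im=cams.read_camera('wrist');cv2.imwrite(f'pics/{n}.png',im);np.save(n+'.npy',np.array([p[1],*p[2]]))
    o=state();print('jig pos',Jinv(o['tool_pos']*1000).round(1));return im,p
def load(n):
    a=np.load(n+'.npy');return cams.calibration('wrist')['K'],a[0],a[1:]
E
python3 -c "
from h import *
snap('w3')"
```

```text
t 4.5 tcp [467.6 -94.4  61.6] yaw 177.29 F [-0.9 -0.8 -0.4]
jig pos [-44.8 -36.5  61.6]
```

View pics/w3.png

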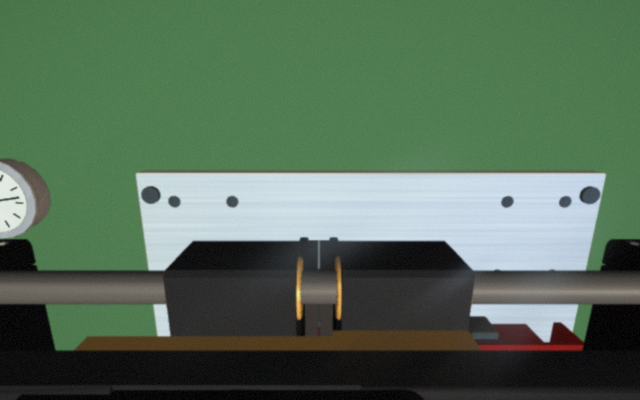

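The strap is hidden behind the gripper. I'll push a little further, then back off, lift, and look from above the tank.

Call:
arm_command(
  series="1 2.2 0 0 255;0 2.2 0 0 255;0 0 0 0 255;0 -6 0 0 255;0 -10 0 0 255;0 0 -35 0 255;0 0 -37 0 255;-33 17 0 0 255;-33 17 0 0 255;-34 17 0 0 255;0 0 0 0 255;0 0 0 0 255;0 0 0 0 255",
)

```text
time_s: 5.58
tool_pos: [0.5673, -0.0616, 0.1329]
tool_rot: [-179.9, -0.1, 177.2]
force: [-0.6, -0.5, -0.9]
grip_width: 0.0003
grasp_force: 0.0
```

```bash
python3 -c "
from h import *
im,p=snap('w4');cv2.imwrite('pics/w4c.png',cv2.resize(im[60:260,170:470],None,fx=2.6,fy=2.6))
print(proj(p,J(0,0,100)/1000))"
```

```text
t 5.63 tcp [567.1 -61.7 133.3] yaw 177.14 F [ 0.4 -0.2 -0.4]
jig pos [ 53.1   0.8 133.3]
[316.16862078 136.94869616]
```

View pics/w4c.png

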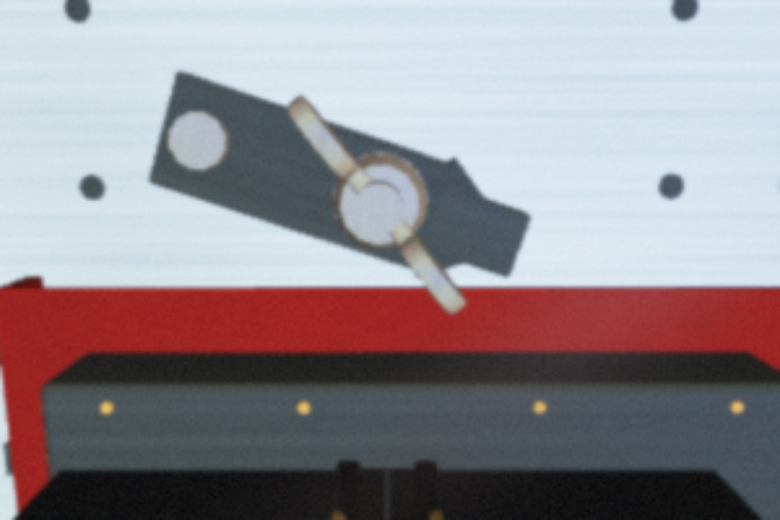

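The strap hasn't moved: it still runs from the heel at about (160,125) to the nose at (520,245) in the crop. The fingertips are slimmer than I assumed and passed beyond the heel end. I'll sweep again closer in, at 48 mm radius.

Run:
```python
from h import *
P=[]
for f in np.radians([72,64,56,48,40,32,24,16,8,4]):
    h=np.array([-np.cos(f),-np.sin(f)]);n=np.array([np.sin(f),-np.cos(f)])
    P.append(48*h+25*n)
P=np.array(P);print(P[[0,-1]].round(1));print((np.diff(P,axis=0)*[-1,1]).round(1).tolist())
```

```text
[[  8.9 -53.4]
 [-46.1 -28.3]]
[[7.5, -0.7], [7.5, 0.3], [7.4, 1.4], [7.2, 2.4], [6.8, 3.4], [6.2, 4.3], [5.6, 5.1], [4.8, 5.8], [2.1, 3.1]]
```

Call:
arm_command(
  series="19 -29 0 0 255;19 -29 0 0 255;0 0 35 0 255;0 0 36 0 255;0 0 0 0 255;3 1.8 0 0 255;3 1.8 0 0 255;7.5 -0.7 0 0 255;7.5 0.3 0 0 255;7.4 1.4 0 0 255;7.2 2.4 0 0 255;6.8 3.4 0 0 255;6.2 4.3 0 0 255;5.6 5.1 0 0 255;4.8 5.8 0 0 255;2.1 3.1 0 0 255;0 0 0 0 255;0 0 0 0 255;0 -8 0 0 255;0 -8 0 0 255",
)

```text
time_s: 7.3
tool_pos: [0.4672, -0.101, 0.0626]
tool_rot: [-180.0, 0.0, 177.3]
force: [0.8, -0.7, 0.4]
grip_width: 0.0007
grasp_force: 0.0
```

Call:
arm_command(
  series="0 0 -35 0 255;0 0 -36 0 255;-33 15 0 0 255;-33 15 0 0 255;-33 15 0 0 255;0 0 0 0 255;0 0 0 0 255;0 0 0 0 255",
)

```text
time_s: 7.97
tool_pos: [0.5673, -0.0619, 0.1329]
tool_rot: [-179.9, -0.1, 177.2]
force: [-0.1, 0.1, -0.0]
grip_width: 0.0005
grasp_force: 0.0
```

```bash
python3 -c "
from h import *
im,p=snap('w5');cv2.imwrite('pics/w5c.png',cv2.resize(im[60:260,170:470],None,fx=2.6,fy=2.6))
print(proj(p,J(0,0,100)/1000))"
```

```text
t 8.02 tcp [567.  -62.  133.2] yaw 177.14 F [-0.7 -0.7  0.2]
jig pos [ 53.1   0.5 133.2]
[316.7252555  136.99363832]
```

View pics/w5c.png

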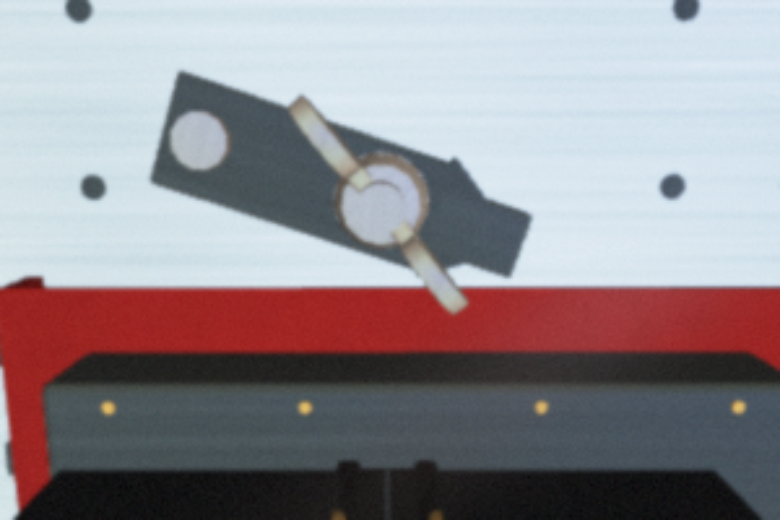

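The strap still hasn't moved: the heel corners are again at (180,72) and (152,182) in the crop. Before retrying I'll check its height and position by triangulating w2 against w5.

Run:
```python
from h import *
a2=campose('wrist')
def pose(tp,ty):
    h=cams.calibration('wrist')['hand_eye'];T=np.eye(4);T[:3,:3]=rot([180,0,ty]);T[:3,3]=tp;T=T@h;return cams.calibration('wrist')['K'],T[:3,3],T[:3,:3]
P2=pose([.5244,-.135,.0882],177.3);P5=load('w5')
def M(p):K,o,r=p;return K@np.c_[r.T,-r.T@o]
c=lambda x,y:(170+x/2.6,60+y/2.6)
for n,u2,u5 in(('heelTop',(355,153),c(180,72)),('heelBot',(340,203),c(152,182)),('jack',(366,187),c(199,140)),('noseTip',(507,214),c(531,215)),('wing1',(425,176),c(300,98)),('wing2',(490,266),c(460,310)),('platehole',(238,188),c(92,187))):
    X=cv2.triangulatePoints(M(P2),M(P5),np.array(u2,float),np.array(u5,float)).ravel();X=X[:3]/X[3]*1000;print(n,Jinv(X).round(1))
```

```text
heelTop [-30.9 -52.7  68.5]
heelBot [ -2.5 -61.   73.6]
jack [-13.4 -46.8  79.4]
noseTip [ 5.8 40.1 70.8]
wing1 [-23.  -19.1  97.3]
wing2 [26.4 19.2 99.6]
platehole [  17.6 -146.3  -99.3]
```

Triangulation puts the strap where I expected: heel top at z≈70, jack head top at z≈79. So a finger at z=62 passed without bearing on it. I'll go lower, on the open side where the deck isn't under the finger, and watch the force while pushing.

Call:
arm_command(
  series="20.5 -30 0 0 255;20.5 -30 0 0 255;0 0 35 0 255;0 0 33 0 255;0 0 0 0 255;0 0 10 0 255;0 0 10 0 255;0 0 0 0 255;0 0 0 0 255",
)

```text
time_s: 8.77
tool_pos: [0.5247, -0.118, 0.0461]
tool_rot: [-180.0, 0.0, 177.3]
force: [-0.2, 0.6, 0.6]
grip_width: 0.0005
grasp_force: 0.0
```

Call:
arm_command(
  series="4 0 0 0 255;4 0 0 0 255;4 0 0 0 255;4 0 0 0 255",
)

```text
time_s: 9.1
tool_pos: [0.5088, -0.117, 0.0463]
tool_rot: [180.0, 0.1, 177.3]
force: [0.5, 0.3, 0.7]
grip_width: 0.0001
grasp_force: 0.6
```

```bash
python3 -c "
from h import *
o=state();print(Jinv(o['tool_pos']*1000).round(1))
a=cv2.imread('pics/scene.png');b=cams.read_camera('scene');cv2.imwrite('pics/s2.png',b)
cv2.imwrite('pics/s2c.png',cv2.resize(b[110:230,230:380],None,fx=4,fy=4,interpolation=cv2.INTER_CUBIC))"
```

```text
t 9.1 tcp [ 508.8 -117.    46.3] yaw 177.27 F [0.5 0.3 0.7]
[ -2.5 -57.2  46.3]
```

View pics/s2c.png

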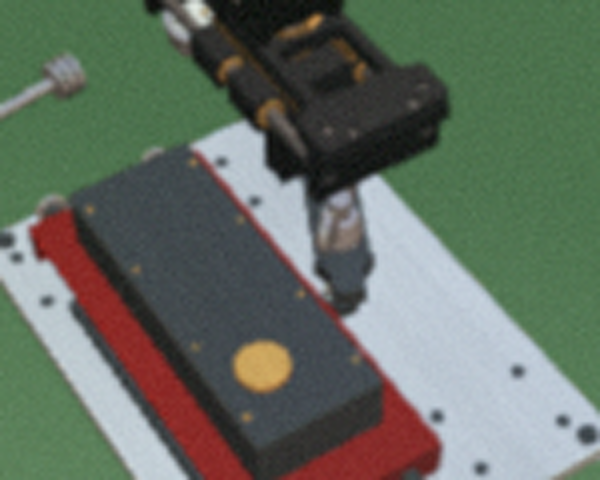

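The scene view shows the gripper behind the strap and nut, with the nose at about (345,300) in the crop. I can't tell yet whether the strap has turned, so I'll sweep half-way and track the nose numerically in the scene image.

Call:
arm_command(
  series="6.5 0.8 0 0 255;6.5 1.5 0 0 255;6.5 2.5 0 0 255;6 3.5 0 0 255;0 0 0 0 255",
)

```text
time_s: 9.57
tool_pos: [0.4812, -0.1071, 0.0454]
tool_rot: [180.0, -0.1, 177.3]
force: [-1.3, 0.3, 2.5]
grip_width: 0.0005
grasp_force: 1.4
```

Run:
```python
from h import *
o=state();print(Jinv(o['tool_pos']*1000).round(1))
a=cv2.imread('pics/scene.png');b=cams.read_camera('scene');s=cv2.imread('pics/s2.png');p=campose('scene');cv2.imwrite('pics/s3.png',b)
for n,im in(('0',a),('s2',s),('s3',b)):
    g=cv2.cvtColor(im,cv2.COLOR_BGR2GRAY)[176:196:2,296:336:2];print(n);print(g)
print(proj(p,J(40*np.cos(1.25),40*np.sin(1.25),70)/1000),proj(p,J(40,0,70)/1000))
```

```text
t 9.57 tcp [ 481.2 -107.1   45.4] yaw 177.29 F [-1.3  0.3  2.5]
[-30.5 -48.6  45.4]
0
[[ 68  73  68  82 179 195 175  62  64  68  70  72  70  65 158 193 196 195
  195 191]
 [ 69  69  69  69  93 186 181  74  44  66  72  76  74  94 192 193 193 191
  193 193]
 [ 70  68  70  72  66 106 184 156  88  49  71  73  70  90 192 196 194 193
  197 197]
 [ 69  72  71  64  86  74 110 164 121  88  68  69  57  61 185 196 192 191
  194 194]
 [ 68  68  68  67  78  75  69  92 118 112  49  46  60  98 181 195 199 194
  196 195]
 [ 67  70  66  73  70  70  73  65  67  88  51  53 172 193 192 192 196 196
  194 195]
 [ 71  66  73  70  69  71  73  67  68  61  76 141 192 196 192 192 192 194
  194 193]
 [ 67  74  67  70  68  70  68  69  72  78 172 197 198 195 194 192 192 196
  197 197]
 [ 64  73  67  68  65  68  66  68  71  71 103 185 196 195 197 192 190 191
  193 193]
 [ 79  76  68  68  69  73  68  65  66  66  72 111 191 195 193 193 196 189
  193 191]]
s2
[[ 72  73  70  81 182 197 121  59  73  74  75  77  70  72 189 201 200 202
  201 197]
 [ 72  71  75  72 100 192 140  42  58  76  76  75  72 130 202 198 204 198
 
[... 900 characters left out ...]
9  61  64 114 192 204 205 200 202 202
  202 202]
 [ 72  72  73  69  84  73  53  64  72  69 130 158 188 197 202 206 203 198
  201 198]
 [ 67  70  72  73  83  78  64  50  47 108 128 121 165 198 199 200 202 199
  201 199]
 [ 72  71  71  75  67  72  73  65  58 103  85  67 185 200 197 198 197 199
  196 200]
 [ 76  73  69  74  74  68  72  68  72  62  80 146 201 202 196 198 198 203
  204 197]
 [ 71  73  71  73  72  73  74  71  74  83 178 207 203 201 201 197 198 202
  203 196]
 [ 69  70  69  72  71  74  72  72  76  70 110 193 203 205 202 203 198 197
  197 201]
 [ 81  75  72  68  73  74  75  69  75  73  70 113 196 202 203 202 197 201
  199 198]]
[319.93647486 182.8654785 ] [299.43584359 176.94542111]
```

The strap is moving now: the nose has shifted in the scene image. I'll carry on to just short of square, back off, and measure.

Call:
arm_command(
  series="5.5 4.5 0 0 255;4.5 5 0 0 255;3.5 5.2 0 0 255;2 5 0 0 255;0 0 0 0 255;0 0 0 0 255;0 -8 0 0 255;0 -8 0 0 255;0 0 -40 0 255;0 0 -40 0 255;0 0 -7 0 255;-33 15 0 0 255;-33 15 0 0 255;-33 15 0 0 255;0 0 0 0 255;0 0 0 0 255;0 0 0 0 255",
)

```text
time_s: 11.03
tool_pos: [0.5683, -0.0647, 0.1318]
tool_rot: [-179.9, -0.1, 177.2]
force: [-0.4, 0.5, -0.2]
grip_width: 0.0005
grasp_force: 0.0
```

Run:
```python
from h import *
im,p=snap('w6')
c=proj(p,J(0,0,100)/1000);print(c)
cv2.imwrite('pics/w6c.png',cv2.resize(im[60:260,170:470],None,fx=2.6,fy=2.6))
```

```text
t 11.08 tcp [567.9 -64.9 132.2] yaw 177.15 F [-0.1 -0.3  0.3]
jig pos [ 54.1  -2.4 132.2]
[321.24216959 135.22946065]
```

View pics/w6c.png

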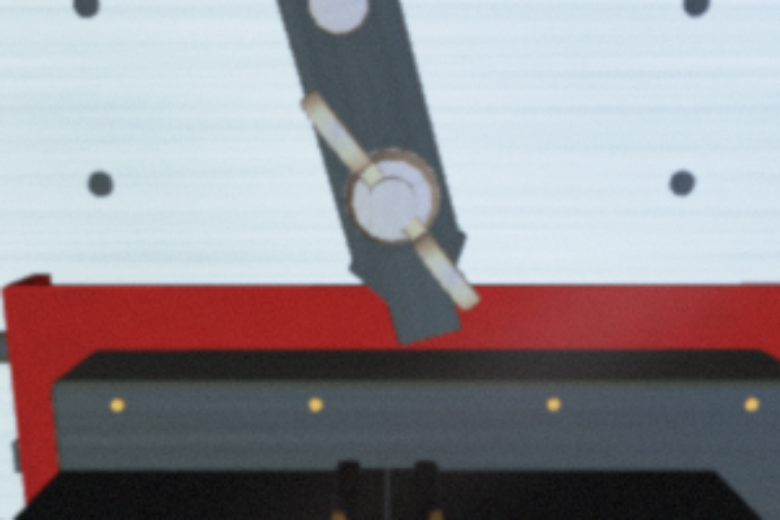

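The strap now stands at about 14° from square: its right edge runs from (400,0) to (460,235) and the nose end lies over the red deck edge. From this the fingertip's half-thickness is about 4 mm. I'll push the remaining distance and measure the strap's edge by mask.

Call:
arm_command(
  series="33 -15 0 0 255;33 -15 0 0 255;33 -15 0 0 255;0 0 40 0 255;0 0 40 0 255;0 0 6 0 255;0 0 0 0 255;0 5 0 0 255;0 5 0 0 255;0 5 0 0 255;0 4 0 0 255;0 4 0 0 255;0 3 0 0 255;0 0 0 0 255;0 0 0 0 255",
)

```text
time_s: 12.33
tool_pos: [0.4694, -0.0768, 0.0467]
tool_rot: [180.0, 0.0, 177.3]
force: [0.4, 0.3, 0.2]
grip_width: 0.0004
grasp_force: 0.0
```

Call:
arm_command(
  series="0 -8 0 0 255;0 -16 0 0 255;0 0 -40 0 255;0 0 -40 0 255;0 0 -6 0 255;-33 15 0 0 255;-33 15 0 0 255;-33 15 0 0 255;0 0 0 0 255;0 0 0 0 255;0 0 0 0 255",
)

```text
time_s: 13.25
tool_pos: [0.5683, -0.0623, 0.1319]
tool_rot: [-179.9, -0.1, 177.2]
force: [-0.1, -0.2, 0.6]
grip_width: 0.0007
grasp_force: 0.0
```

```bash
cat >> h.py <<'E'
def look(im,p):
    g=cv2.GaussianBlur(cv2.cvtColor(im,cv2.COLOR_BGR2GRAY),(3,3),0);hs=cv2.cvtColor(im,cv2.COLOR_BGR2HSV)
    u0,v0=proj(p,J(0,0,75)/1000)
    for side in(1,-1):
        P=[]
        for v in range(int(v0)-70,int(v0)-18):
            r=g[v];u=int(proj(p,np.r_[ray(p,(u0,v),.0715)])[0]);d=next((k for k in range(0,60) if r[u+side*k]>140 and r[u+side*(k+2)]>140 and (k>12)),None)
            if d:P.append(Jinv(ray(p,(u+side*d,v),.0715)*1000)[:2])
        P=np.array(P);P=P[P[:,0]<-16]
        if len(P)>8:
            l=cv2.fitLine(P.astype(np.float32),cv2.DIST_HUBER,0,.01,.01).ravel();print('strap edge',side,'phi',np.degrees(np.arctan(l[1]/l[0])).round(2),'y at stud',(l[3]-l[2]*l[1]/l[0]).round(1),len(P))
E
python3 - <<'E'
from h import *
print('check w6');look(cv2.imread('pics/w6.png'),load('w6'))
im,p=snap('w7');look(im,p)
E
```

```text
check w6
strap edge 1 phi 0.55 y at stud 8.9 47
strap edge -1 phi 29.55 y at stud -6.2 47
t 13.3 tcp [568.  -62.5 132.3] yaw 177.17 F [-0.1 -1.   0. ]
jig pos [ 54.1   0.  132.3]
strap edge 1 phi 0.74 y at stud 14.2 47
strap edge -1 phi 1.24 y at stud -15.8 47
```

The strap's edges lie at ±15 mm from the stud and φ≈1°, so it is square. Next is the nut. I'll orbit the fingertip clockwise at r=25 mm with the TCP at z≈76, above the strap and clear of the hub and tank, in strokes of about 190°.

Run:
```python
from h import *
im=cv2.imread('pics/w7.png');p=load('w7')
g=cv2.inRange(cv2.cvtColor(im,cv2.COLOR_BGR2HSV),(0,120,60),(8,255,255))
P=[]
for u in list(range(190,280,4))+list(range(360,450,4)):
    v=np.flatnonzero(g[140:200,u])
    if len(v):P.append(Jinv(ray(p,(u,140+v[0]),.058)*1000)[:2])
P=np.array(P,np.float32);l=cv2.fitLine(P,cv2.DIST_HUBER,0,.01,.01).ravel();print('deck edge tilt vs jig y',np.degrees(np.arctan(l[0]/l[1])),'x',np.median(P[:,0]))
a=np.radians(np.linspace(100,-92,17));Q=25*np.c_[np.cos(a),np.sin(a)]
print((np.diff(Q,axis=0)*[-1,1]).round(1).tolist(),Q[[0,-1]].round(1))
```

```text
deck edge tilt vs jig y 0.6885898 x 29.05272
[[-5.2, 0.4], [-5.2, -0.7], [-4.9, -1.8], [-4.4, -2.8], [-3.8, -3.6], [-2.9, -4.3], [-2.0, -4.8], [-0.9, -5.1], [0.2, -5.2], [1.3, -5.1], [2.3, -4.7], [3.2, -4.1], [4.0, -3.4], [4.6, -2.5], [5.0, -1.4], [5.2, -0.4]] [[ -4.3  24.6]
 [ -0.9 -25. ]]
```

Call:
arm_command(
  series="29 12.5 0 0 255;29 12.5 0 0 255;0 0 28 0 255;0 0 28 0 255;0 0 0 0 255;0 0 0 0 255",
)

```text
time_s: 13.8
tool_pos: [0.5105, -0.0342, 0.0763]
tool_rot: [180.0, -0.1, 177.2]
force: [0.3, -0.7, 1.7]
grip_width: 0.0006
grasp_force: 0.0
```

Against the chassis edge the strap is about 1.5° off. I'll give it a 1 mm trim before tightening.

Call:
arm_command(
  series="0 0 -28 0 255;0 0 -28 0 255;21 -35 0 0 255;20 -35 0 0 255;0 0 40 0 255;0 0 40 0 255;0 0 6 0 255;0 0 0 0 255;0 8 0 0 255;0 8 0 0 255;0 5 0 0 255;0 4 0 0 255;0 0 0 0 255;0 0 0 0 255",
)

```text
time_s: 14.97
tool_pos: [0.4696, -0.0758, 0.0471]
tool_rot: [180.0, 0.1, 177.3]
force: [-0.1, -0.7, 0.2]
grip_width: 0.0005
grasp_force: 0.0
```

```bash
python3 -c "
from h import *
o=state();print(Jinv(o['tool_pos']*1000).round(1))"
```

```text
t 14.97 tcp [469.6 -75.8  47.1] yaw 177.33 F [-0.1 -0.7  0.2]
[-43.6 -17.9  47.1]
```

Call:
arm_command(
  series="0 -8 0 0 255;0 -16 0 0 255;0 0 -40 0 255;0 0 -40 0 255;0 0 -6 0 255;-19.6 33 0 0 255;-19.6 33 0 0 255;0 0 28 0 255;0 0 29 0 255;0 0 0 0 255;0 0 0 0 255",
)

```text
time_s: 15.88
tool_pos: [0.5088, -0.0374, 0.0745]
tool_rot: [-179.9, -0.2, 177.2]
force: [0.8, -0.2, 0.6]
grip_width: 0.0005
grasp_force: 0.0
```

Call:
arm_command(
  series="-5.2 0.4 0 0 255;-5.2 -0.7 0 0 255;-4.9 -1.8 0 0 255;-4.4 -2.8 0 0 255;-3.8 -3.6 0 0 255;-2.9 -4.3 0 0 255;-2 -4.8 0 0 255;-0.9 -5.1 0 0 255;0.2 -5.2 0 0 255;0 0 0 0 255",
)

```text
time_s: 16.72
tool_pos: [0.5384, -0.0673, 0.0756]
tool_rot: [-179.9, 0.1, 177.2]
force: [0.7, 1.3, -0.5]
grip_width: 0.0003
grasp_force: 0.5
```

```bash
python3 -c "
from h import *
o=state();print(Jinv(o['tool_pos']*1000).round(1))
b=cams.read_camera('scene');cv2.imwrite('pics/s4.png',b)
cv2.imwrite('pics/s4c.png',cv2.resize(b[130:200,270:360],None,fx=8,fy=8,interpolation=cv2.INTER_CUBIC))"
```

```text
t 16.72 tcp [538.4 -67.3  75.6] yaw 177.18 F [ 0.7  1.3 -0.5]
[24.8 -6.2 75.6]
```

The force reads +1.3 N in y, which matches the nut's friction at 25 mm radius, so the wing is being pushed. I'll finish the stroke, lift, and look.

Call:
arm_command(
  series="1.3 -5.1 0 0 255;2.3 -4.7 0 0 255;3.2 -4.1 0 0 255;4 -3.4 0 0 255;4.6 -2.5 0 0 255;5 -1.4 0 0 255;5.2 -0.4 0 0 255;0 0 0 0 255;-1 -3 0 0 255;0 0 -28 0 255;0 0 -29 0 255;-27 14 0 0 255;-27 14 0 0 255;0 0 0 0 255;0 0 0 0 255;0 0 0 0 255",
)

```text
time_s: 18.1
tool_pos: [0.5665, -0.0641, 0.1317]
tool_rot: [-179.9, -0.1, 177.3]
force: [0.1, -0.1, -0.5]
grip_width: 0.0005
grasp_force: 0.0
```

```bash
cat >> h.py <<'E'
def nut(im,p,z=.098):
    # wings = bright steel pixels on dark strap/deck/plate: colour (warm/bright) in ring 14..33 mm, score by angle
    hs=cv2.cvtColor(im,cv2.COLOR_BGR2HSV).astype(int);out=[]
    for a in range(0,360,2):
        s=[]
        for r in range(15,31,2):
            u,v=proj(p,J(r*np.cos(np.radians(a)),r*np.sin(np.radians(a)),z*1000)/1000);s.append(im[int(round(v)),int(round(u))].astype(int))
        s=np.array(s);out.append(s.mean(0))
    return np.array(out).round(0).astype(int)
E
python3 - <<'E'
from h import *
im,p=snap('w8');look(im,p)
cv2.imwrite('pics/w8c.png',cv2.resize(im[60:260,170:470],None,fx=2.6,fy=2.6))
E
```

```text
t 18.15 tcp [566.3 -64.4 131.9] yaw 177.22 F [-1.  -0.   0.4]
jig pos [ 52.5  -2.  131.9]
strap edge 1 phi -1.0 y at stud 14.4 47
strap edge -1 phi -0.87 y at stud -15.4 47
```

View pics/w8c.png

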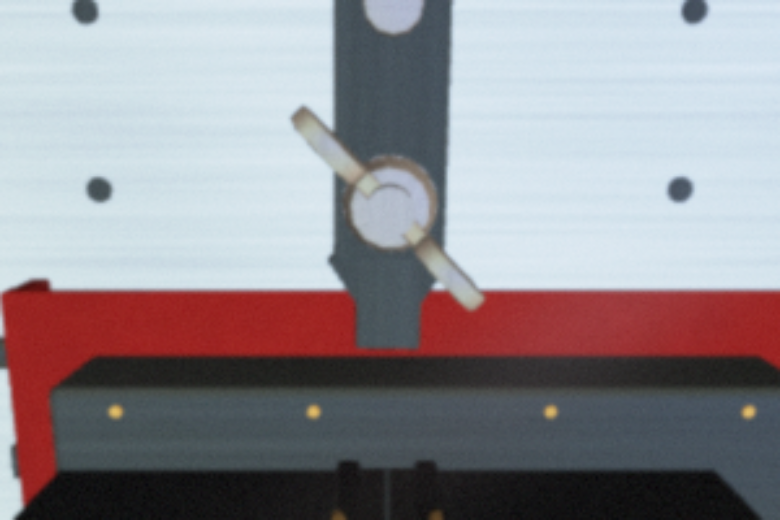

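The strap is square: the nose sits centred over the deck edge and both edges give |φ|<1°. The wings now run from (300,115) to (475,300) in the crop, which is about +4° or −176° from before. A colour mask will give numeric wing angles from here on.

```bash
cat >> h.py <<'E'
def wing(im,p,z=98,prt=True):
    u0,v0=proj(p,J(0,0,z)/1000);b,g,r=[c.astype(int) for c in cv2.split(cv2.GaussianBlur(im,(3,3),0))]
    m=((r-b>-8)&(r-b<70)&(g>85)&(r-g<40)).astype(np.uint8)
    vv,uu=np.nonzero(m[int(v0)-60:int(v0)+60,int(u0)-60:int(u0)+60]);P=np.array([Jinv(ray(p,(u+int(u0)-60,v+int(v0)-60),z/1000)*1000)[:2] for u,v in zip(uu,vv)])
    d=np.hypot(*P.T);P=P[(d>14)&(d<34)];a=np.arctan2(P[:,1],P[:,0])
    th=np.degrees(np.angle(np.exp(2j*a).mean()))/2;print('wing axis jig deg',round(th,1),'coherence',abs(np.exp(2j*a).mean()).round(2),'n',len(P));return th
E
python3 - <<'E'
from h import *
for n in('w5','w6','w7','w8'):
    try: wing(cv2.imread(f'pics/{n}.png'),load(n))
    except Exception as e: print(n,e)
s=cv2.imread('pics/s4.png');print(s.shape)
E
```

```text
wing axis jig deg 36.8 coherence 0.81 n 463
wing axis jig deg 37.9 coherence 0.84 n 433
wing axis jig deg 37.5 coherence 0.85 n 411
wing axis jig deg 42.4 coherence 0.84 n 381
(400, 640, 3)
```

Call:
arm_command(
  series="28.4 13.3 0 0 255;28.4 13.3 0 0 255;0 0 28 0 255;0 0 28 0 255;0 0 0 0 255;-5.2 0.4 0 0 255;-5.2 -0.7 0 0 255;-4.9 -1.8 0 0 255;-4.4 -2.8 0 0 255;-3.8 -3.6 0 0 255;-2.9 -4.3 0 0 255;-2 -4.8 0 0 255;-0.9 -5.1 0 0 255;0 0 0 0 255;0 2 0 0 255;0 0 -28 0 255;0 0 -28 0 255;-28 0 0 0 255;0 0 0 0 255;0 0 0 0 255",
)

```text
time_s: 19.82
tool_pos: [0.5689, -0.0579, 0.1323]
tool_rot: [-179.9, 0.0, 177.3]
force: [-0.9, -0.8, -0.9]
grip_width: 0.0003
grasp_force: 0.0
```

Run:
```python
from h import *
im,p=snap('w9');look(im,p);wing(im,p)
```

```text
t 19.87 tcp [567.8 -58.  131.8] yaw 177.26 F [ 0.7  0.3 -0.4]
jig pos [ 53.6   4.6 131.8]
strap edge 1 phi -17.81 y at stud 2.5 47
strap edge -1 phi -1.28 y at stud -15.9 47
wing axis jig deg -24.3 coherence 0.87 n 380
```

The wing axis is at −24°. Each stroke turns the nut as intended, with about 210° left. Next is the rest of this stroke.

Call:
arm_command(
  series="28.6 2.4 0 0 255;0 0 28 0 255;0 0 28 0 255;0 0 0 0 255;0 -5.3 0 0 255;0.2 -5.2 0 0 255;1.3 -5.1 0 0 255;2.3 -4.7 0 0 255;3.2 -4.1 0 0 255;4 -3.4 0 0 255;4.6 -2.5 0 0 255;5 -1.4 0 0 255;5.2 -0.4 0 0 255;0 0 0 0 255;-1 -3 0 0 255;0 0 -28 0 255;0 0 -28 0 255;-26 14 0 0 255;-27 14 0 0 255;0 0 0 0 255",
)

```text
time_s: 21.53
tool_pos: [0.5715, -0.0597, 0.1325]
tool_rot: [-180.0, 0.2, 177.5]
force: [-0.2, 0.4, -0.0]
grip_width: 0.0008
grasp_force: 0.0
```

Call:
arm_command(
  series="0 0 0 0 255;0 0 0 0 255",
)

```text
time_s: 21.7
tool_pos: [0.5664, -0.0639, 0.1317]
tool_rot: [-179.9, -0.1, 177.2]
force: [-0.7, -0.5, -0.6]
grip_width: 0.0007
grasp_force: 0.0
```

Run:
```python
from h import *
im,p=snap('w10');look(im,p);wing(im,p)
```

```text
t 21.75 tcp [566.3 -64.  131.9] yaw 177.17 F [-0.2 -0.8 -0.3]
jig pos [ 52.4  -1.5 131.9]
strap edge 1 phi -0.83 y at stud 14.5 47
strap edge -1 phi -0.93 y at stud -15.2 47
wing axis jig deg 72.6 coherence 0.83 n 400
```

Call:
arm_command(
  series="34.2 10.3 0 0 255;34.2 10.3 0 0 255;0 0 28 0 255;0 0 28 0 255;0 0 0 0 255;0 0 0 0 255;-6 3.2 0 0 255;-5.7 2.2 0 0 255;-5.2 0.4 0 0 255;-5.2 -0.7 0 0 255;-4.9 -1.8 0 0 255;-4.4 -2.8 0 0 255;-3.8 -3.6 0 0 255;-2.9 -4.3 0 0 255;-2 -4.8 0 0 255;-0.9 -5.1 0 0 255;0 0 0 0 255;0 0 0 0 255",
)

```text
time_s: 23.25
tool_pos: [0.5407, -0.0587, 0.0766]
tool_rot: [-180.0, 0.0, 177.2]
force: [0.6, -0.2, 2.0]
grip_width: 0.0005
grasp_force: 1.6
```

Call:
arm_command(
  series="0.2 -2.6 0 0 255;0.2 -2.6 0 0 255;0.6 -2.6 0 0 255;0 0 0 0 255",
)

```text
time_s: 23.58
tool_pos: [0.5387, -0.0656, 0.0766]
tool_rot: [180.0, -0.0, 177.2]
force: [0.0, 3.0, 3.1]
grip_width: 0.0004
grasp_force: 2.0
```

Call:
arm_command(
  series="0.7 -2.6 0 0 255;0 0 0 0 255",
)

```text
time_s: 23.75
tool_pos: [0.5377, -0.0679, 0.0765]
tool_rot: [180.0, -0.0, 177.3]
force: [-1.0, 3.6, 4.7]
grip_width: 0.0008
grasp_force: 2.2
```

Call:
arm_command(
  series="0.7 -2 0 0 255;0 0 0 0 255",
)

```text
time_s: 23.92
tool_pos: [0.537, -0.0697, 0.0765]
tool_rot: [180.0, -0.0, 177.3]
force: [-1.7, 4.6, 5.8]
grip_width: 0.0002
grasp_force: 2.5
```

Force is building (4.6 N lateral, 5.8 N vertical). I'll back off and check the wing angle.

Call:
arm_command(
  series="0 4 0 0 255;0 4 0 0 255;0 0 -28 0 255;0 0 -28 0 255;-28 4 0 0 255;0 0 0 0 255;0 0 0 0 255",
)

```text
time_s: 24.5
tool_pos: [0.5667, -0.0596, 0.132]
tool_rot: [-179.9, 0.0, 177.3]
force: [-1.0, -0.5, -0.6]
grip_width: 0.0006
grasp_force: 0.0
```

Run:
```python
from h import *
im,p=snap('w11');look(im,p);wing(im,p)
```

```text
t 24.55 tcp [565.4 -59.8 131.5] yaw 177.26 F [-0.3  0.3 -0.3]
jig pos [ 51.4   2.6 131.5]
strap edge 1 phi 0.74 y at stud 15.3 46
strap edge -1 phi -1.14 y at stud -15.8 46
wing axis jig deg -41.9 coherence 0.84 n 375
```

The wing is at −42° and the stop should be near −54°. I'll press on along the wing's normal in small steps.

Call:
arm_command(
  series="24.4 -5.6 0 0 255;0 0 27 0 255;0 0 28 0 255;0 0 0 0 255;0 0 0 0 255;2 -2.2 0 0 255;2 -2.2 0 0 255;0 0 0 0 255",
)

```text
time_s: 25.22
tool_pos: [0.5375, -0.0691, 0.0788]
tool_rot: [-180.0, 0.1, 177.2]
force: [0.7, -1.2, 0.4]
grip_width: 0.0007
grasp_force: 0.0
```

Call:
arm_command(
  series="1.4 -1.5 0 0 255;0 0 0 0 255",
)

```text
time_s: 25.38
tool_pos: [0.5359, -0.0699, 0.0783]
tool_rot: [180.0, 0.1, 177.2]
force: [-0.3, 0.1, 0.7]
grip_width: -0.0
grasp_force: 0.0
```

Call:
arm_command(
  series="1.4 -1.5 0 0 255;0 0 0 0 255",
)

```text
time_s: 25.55
tool_pos: [0.5343, -0.0711, 0.0779]
tool_rot: [180.0, 0.0, 177.2]
force: [-0.2, 0.8, 0.2]
grip_width: 0.0004
grasp_force: 0.4
```

Call:
arm_command(
  series="1.4 -1.5 0 0 255;0 0 0 0 255",
)

```text
time_s: 25.72
tool_pos: [0.5331, -0.0722, 0.0779]
tool_rot: [180.0, 0.1, 177.3]
force: [0.2, 1.0, 2.2]
grip_width: 0.0008
grasp_force: 0.9
```

Call:
arm_command(
  series="1.4 -1.5 0 0 255;0 0 0 0 255",
)

```text
time_s: 25.88
tool_pos: [0.5315, -0.0736, 0.0779]
tool_rot: [180.0, 0.0, 177.3]
force: [0.8, 1.9, 2.6]
grip_width: 0.0004
grasp_force: 1.3
```

Call:
arm_command(
  series="1.5 -1.4 0 0 255;0 0 0 0 255",
)

```text
time_s: 26.05
tool_pos: [0.5301, -0.075, 0.0779]
tool_rot: [180.0, 0.1, 177.3]
force: [1.7, 1.5, 4.1]
grip_width: 0.0005
grasp_force: 1.5
```

Call:
arm_command(
  series="1.6 -1.3 0 0 255;0 0 0 0 255",
)

```text
time_s: 26.22
tool_pos: [0.5284, -0.0764, 0.0779]
tool_rot: [180.0, 0.1, 177.3]
force: [1.1, 1.7, 4.2]
grip_width: 0.0005
grasp_force: 1.8
```

Call:
arm_command(
  series="-3 3 0 0 255;-3 3 0 0 255;0 0 -27 0 255;0 0 -27 0 255;-31 9 0 0 255;0 0 0 0 255;0 0 0 0 255",
)

```text
time_s: 26.8
tool_pos: [0.5657, -0.0629, 0.1306]
tool_rot: [-179.9, -0.1, 177.3]
force: [-0.8, -0.5, -1.4]
grip_width: 0.0006
grasp_force: 0.0
```

Run:
```python
from h import *
im,p=snap('w12');look(im,p);wing(im,p)
```

```text
t 26.85 tcp [564.7 -63.5 130.3] yaw 177.27 F [-0.   0.8  0.3]
jig pos [ 50.8  -1.1 130.3]
strap edge 1 phi -1.25 y at stud 14.3 47
strap edge -1 phi -0.9 y at stud -15.6 47
wing axis jig deg -37.2 coherence 0.85 n 410
```

The wing is still at about −37°, so the fingertip rode over it, which also explains the vertical force. The real tip must end well short of the nominal TCP: it passed over the strap at z=62 and caught it at 46. I'll go lower, to z≈64, and repeat while watching force.

Call:
arm_command(
  series="24 6 0 0 255;0 0 27 0 255;0 0 27 0 255;0 0 0 0 255;0 0 6 0 255;0 0 6 0 255;0 0 0 0 255;0 0 0 0 255",
)

```text
time_s: 27.52
tool_pos: [0.5425, -0.0562, 0.0661]
tool_rot: [-180.0, 0.0, 177.2]
force: [0.3, 0.0, -0.0]
grip_width: 0.0003
grasp_force: 0.0
```

Call:
arm_command(
  series="0.7 -2.5 0 0 255;0.7 -2.5 0 0 255;1 -2.5 0 0 255;0 0 0 0 255",
)

```text
time_s: 27.85
tool_pos: [0.5396, -0.0635, 0.0661]
tool_rot: [180.0, 0.1, 177.2]
force: [1.7, 0.5, 1.6]
grip_width: 0.0002
grasp_force: 0.4
```

Call:
arm_command(
  series="1.4 -2.3 0 0 255;1.6 -2.1 0 0 255;0 0 0 0 255",
)

```text
time_s: 28.1
tool_pos: [0.5373, -0.0661, 0.066]
tool_rot: [179.9, 0.2, 177.3]
force: [2.5, 3.7, 0.1]
grip_width: 0.0004
grasp_force: 2.2
```

Call:
arm_command(
  series="1.8 -2 0 0 255;0 0 0 0 255",
)

```text
time_s: 28.27
tool_pos: [0.537, -0.0663, 0.0663]
tool_rot: [179.8, 0.3, 177.4]
force: [4.8, 6.6, -2.8]
grip_width: 0.0003
grasp_force: 4.3
```

Now the contact is solid. The force direction matches the wing's normal and the finger is stalled, at a short lever arm of about 16 mm. I'll move outward and press again from a better lever.

Call:
arm_command(
  series="-2 4 0 0 255;-4 3 0 0 255;0 0 0 0 255;0 -3 0 0 255;0 -3 0 0 255;0.6 -2.5 0 0 255;1 -2.5 0 0 255;0 0 0 0 255",
)

```text
time_s: 28.93
tool_pos: [0.5397, -0.0703, 0.0656]
tool_rot: [179.7, 0.1, 177.3]
force: [4.9, 6.9, -2.9]
grip_width: 0.0009
grasp_force: 3.6
```

Call:
arm_command(
  series="1.4 -2 0 0 255;1.4 -2 0 0 255;0 0 0 0 255",
)

```text
time_s: 29.18
tool_pos: [0.5391, -0.0707, 0.0658]
tool_rot: [179.5, 0.4, 177.4]
force: [8.3, 13.2, -6.7]
grip_width: 0.001
grasp_force: 7.2
```

Call:
arm_command(
  series="1.4 -2 0 0 255;0 0 0 0 255",
)

```text
time_s: 29.35
tool_pos: [0.5388, -0.0709, 0.0659]
tool_rot: [179.4, 0.5, 177.5]
force: [11.5, 16.0, -8.0]
grip_width: 0.0004
grasp_force: 9.0
```

Call:
arm_command(
  series="1.5 -2 0 0 255;0 0 0 0 255",
)

```text
time_s: 29.52
tool_pos: [0.5385, -0.071, 0.0661]
tool_rot: [179.3, 0.6, 177.6]
force: [14.1, 18.6, -10.0]
grip_width: 0.0005
grasp_force: 10.9
```

That's a solid stall at 23 N. I'll back off and measure each wing separately.

Call:
arm_command(
  series="-4 4 0 0 255;-3 6 0 0 255;0 0 -33 0 255;0 0 -33 0 255;-21 0 0 0 255;0 0 0 0 255;0 0 0 0 255;0 0 0 0 255",
)

```text
time_s: 30.18
tool_pos: [0.5594, -0.0737, 0.1306]
tool_rot: [-180.0, -0.1, 177.2]
force: [-0.0, 0.3, -0.5]
grip_width: 0.0004
grasp_force: 0.0
```

```bash
cat >> h.py <<'E'
def wings2(im,p,z=98):
    u0,v0=proj(p,J(0,0,z)/1000);b,g,r=[c.astype(int) for c in cv2.split(cv2.GaussianBlur(im,(3,3),0))]
    m=((r-b>-8)&(r-b<70)&(g>85)&(r-g<40))
    for R0 in (18,22,26,30):
        A=[]
        for a in range(0,360,2):
            u,v=proj(p,J(R0*np.cos(np.radians(a)),R0*np.sin(np.radians(a)),z)/1000)
            if m[int(round(v)),int(round(u))]:A.append(a)
        print(R0,A)
E
python3 - <<'E'
from h import *
print('w8');im8=cv2.imread('pics/w8.png');wings2(im8,load('w8'))
im,p=snap('w13');look(im,p);wing(im,p);wings2(im,p)
E
```

```text
w8
18 [30, 32, 34, 36, 38, 40, 42, 44, 46, 220, 222, 236]
22 [220, 222]
26 [36, 222, 224, 226, 228, 230, 232, 322]
30 [38, 40, 42, 44, 46, 222, 224, 226, 228, 230, 314]
t 30.23 tcp [559.3 -73.5 130.5] yaw 177.2 F [ 0.3  0.3 -0.2]
jig pos [ 45.9 -11.3 130.5]
strap edge 1 phi -1.32 y at stud 14.3 47
strap edge -1 phi -2.04 y at stud -16.0 47
wing axis jig deg -53.2 coherence 0.84 n 441
18 [122, 124, 126, 128, 130, 132, 298, 300, 302, 304, 318]
22 [26, 28, 128, 130, 132, 300, 302, 304]
26 [42, 120, 122, 124, 126, 128, 130, 302, 304, 306, 308, 310, 312, 314, 316, 318]
30 [50, 122, 124, 304, 306, 308, 310, 312]
```

The wing axis is at 126.8°, against 126° at fully down, and it stalled solidly there, so the nut is down. The strap is still square. I'll take the hand away and check that the chassis hasn't shifted.

Call:
arm_command(
  series="0 0 -35 0 255;0 0 -35 0 255;0 0 -35 0 255;30 0 0 0 255;0 0 0 0 255;0 0 0 0 255;0 0 0 0 255",
)

```text
time_s: 30.82
tool_pos: [0.5303, -0.0712, 0.2357]
tool_rot: [180.0, -0.1, 177.3]
force: [-0.4, 0.8, 0.4]
grip_width: 0.0007
grasp_force: 0.0
```

Run:
```python
from h import *
for n in('w7','w13'):
    im=cv2.imread(f'pics/{n}.png');p=load(n);g=cv2.inRange(cv2.cvtColor(im,cv2.COLOR_BGR2HSV),(0,120,60),(8,255,255));P=[]
    for y in list(range(-90,-25,3))+list(range(25,85,3)):
        u=int(proj(p,J(26,y,58)/1000)[0]);v=np.flatnonzero(g[120:220,u])
        if len(v):P.append(Jinv(ray(p,(u,120+v[0]),.058)*1000)[:2])
    P=np.array(P,np.float32);l=cv2.fitLine(P,cv2.DIST_HUBER,0,.01,.01).ravel();print(n,'tilt',np.degrees(np.arctan(l[0]/l[1])).round(2),'x',np.median(P[:,0]).round(1))
state();print(env.sign_off())
```

```text
w7 tilt 0.43 x 28.3
w13 tilt 0.59 x 28.8
t 30.82 tcp [530.3 -71.2 235.7] yaw 177.26 F [-0.4  0.8  0.4]
the job is handed in; nothing more can be done
None
```

The job is handed in at 30.8 s. The strap is within about 2° of square over the chassis edge, the wing nut is turned down to its hard stop (wings at 126.8°, 126° being fully down), the chassis edge measured unmoved to within 1 mm, and the hand is clear; I did not re-measure the gauge and piston rods, which the arm stayed away from.

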